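Mount the drying-peg bracket and hang a jar on it

ROBOT

A 6-joint arm with a two-finger parallel gripper is mounted at the origin on a cart in front of the work surface, level with it; the furniture and walls round the work are solid. World frame = base frame: x ahead of the robot, y to its left, z up, the work surface at z = 0. Lengths are in m, angles in rad, forces in N, time in s.
With the tool pointing down it reaches from about 0.3 to 0.875 m from the base axis. Payload 6.4 kg.
Tool frame: the origin (TCP) lies midway between the tips of the shut fingers; the grasp point (between the pads) lies 19 mm behind it (manip.hold_point_z is the distance from the TCP to the grasp point, in m); z points along the fingers, y is the line along which they close (so a half turn about z gives the same grasp; the last joint's range is limited). The gripper opens to 85 mm and grips with 20 to 120 N. Pads are 22 mm wide; open, the fingers measure 114 mm over their backs; the gripper's body (76 mm by 85 mm) begins 54 mm behind the grasp point. The pads swing forward as they close: fully open they stand 13 mm farther back than shut.
Start: joints at [0.925, 0.181, 1.607, -0, 1.354, -0.206], TCP at [0.245, 0.52, 0.231] pointing down, gripper open.
Joint ranges: [-2.99, 2.99], [-0.89, 2.07], [0.3, 2.58], [-1.14, 4.28], [0, 2.63], [-3.12, 3.12]. Speed limits (rad/s): [2.57, 2.57, 3.01, 3.14, 3.14, 3.14].

INTERFACE

Orientations are given as a 3x3 rotation matrix whose columns are the frame's x, y, z axes.
In Python, from plant import manip, viewer gives the robot as it stands.
- The arm moves only by the shell command python3 -m pendant 'ROWS'. ROWS is a JSON object of lists of equal length, an entry for each row: "linear": the shift along the tool's x, y, z in cm, a list of three; "turn": the turn, a rotation vector about the tool's x, y, z in rad, a list of three; "jaw": the finger opening in cm, from 0 to 8.54. A call has 1 to 8 rows; each row is the pose to reach, as a shift and turn from the pose commanded when the call began, along the tool's axes at that moment; what a row does not reach only later rows make up. A row lasts 1/8 s, in which the tool goes at most 62.5 mm and 10.7 degrees, less where a joint would pass 70% of its speed; a pose out of reach is approached as far as the arm can. A call with a gripper value outside its range is refused whole. The fingers move at their own pace and stop on an object; the grip force is fixed at half the most. Time passes only in rows, so rows that repeat a pose let the fingers close. It gives the time, the measured TCP pose, the force, the opening and the grip force at its end, in the units of the state.
- manip.observe(): the state, without advancing time (a new reading comes with each control period).
- viewer.capture(name): name is "side" or "top" or "wrist"; returns the picture (480x640x3 uint8, red, green, blue); there is no depth.
- viewer.calibration(name): a dict with "fx", "fy", "cx", "cy" (pixels), "k1" (the pictures are not rectified: a ray, as slopes to the right and down, at radius r is drawn at 1 + k1 r^2 times it, then the intrinsics apply), "R" (3x3) and "t" (3): a world point X has camera coordinates R X + t. Camera axes: x right, y down, z forward; pixel columns grow to the right and rows downward; lengths in m; the calibration is good to about 2 mm. A picture is of the moment at which its call begins: read the wrist's pose just before it. calibration takes no time and is no camera call; for the wrist camera it gives the pose at the moment of the call.
- manip.close_job(): hands the job in; it is judged then, once.
The state is a dict: "time": time; "q": joint angles; "dq": joint speeds; "effort": joint torques, N m; "position": TCP position; "tcp_rot": TCP orientation; "ft_force": force on the tool from outside, world axes, zero at the start; "torque": the same for the moment, N m; "opening": finger opening in m; "grasp_force": force on a finger pad.
Only numpy, scipy, OpenCV 4.12 (cv2) and the standard library are available. Lean on these libraries where they do the work, as an engineer would, in place of code of your own. Each camera call takes 0.05 s, during which the arm holds its last target. There are 200 camera calls.

TASK

Get a drying place ready for the rinsed white jar: hook the loose peg bracket into both slots of the slotted upright and press it down until it is fully home, pushing the stiff orange stop down under it. Then take the jar from its sloping rest, turn it mouth-down and lower it over the bracket's peg until its rim stands on the tray, and let go. Leave the tape roll, the bowl, the eraser and the paint tube where they lie.

Things in the scene. Friction and masses are not known exactly. Their poses are not given: they have to be found in the camera images.
- upright: Grey slotted upright fixed to the table: column 52 wide (y), 38 deep, 197 mm high; dark base 150 x 140 x 12 mm reaching 40 mm in front. Origin at table height in the column's front face, mid-width; x points into the column (away from the robot at yaw 0), z up. Front plate 4 mm thick, hollow 30 mm behind; two slots 16 mm wide at mid-width, open from 112 to 145 and 156 to 189 mm above the table.
- seat (a point): Point on the upright's front face, mid-width, 90 mm above the table: where bracket_back lies when the bracket is fully home (the mounted bracket then sags 2 to 3 degrees, nose down, in the play of its hooks). Axes as upright.
- shoe (a joint): Orange stop, 24 x 15 mm, on the upright's front face below the slots. 0 at the start, its top 8 mm above the bracket's home height; slides straight down, 9.5 mm at most, against a stiff friction of 8 N and stays where pushed. The bracket's weight alone does not move it: the hooked bracket rests on it until pressed down, then reads about 0.008 m.
- bracket: Loose bracket, 0.3 kg, standing on the table right way up. Origin on its underside below the middle of the blue grip fin; x points to the hooks, z up. Aluminium tray 125 x 70 x 6 mm, x -95 to +30 mm; fin 12 mm thick (y), x -18 to +22, top 80 mm up, to grip from above; back plate 40 mm wide, x 22 to 30, top 80 mm up, to press down on (10 to 20 N); white peg 16 mm thick at x -58, top 80 mm up.
- bracket_back (a point): Lower edge of the bracket's back plane, mid-width, 30 mm along x from bracket; axes as bracket.
- hooks (a point): In the bracket's back plane, 44 mm up. Two dark hooks, 8 mm wide, stick out 13 mm: 10 mm high tongues (undersides 22 and 66 mm above the tray's underside), each with a lip 6.5 mm behind the plane, 6.5 mm thick, hanging 14 mm below its tongue. Enter along x with the bracket 14 to 23 mm above home, back plate against the upright, then lower till the tongues sit on the slots' lower edges.
- peg_foot (a point): Point on the peg's axis at the height of the rib tops (9 mm above the bracket's underside): where the middle of the jar's mouth comes to lie; two 3 mm ribs on the tray carry the rim. The peg rises 71 mm above it.
- rest: Fixed pale wooden draining rest, base 130 x 70 x 8 mm. Origin at table height under the middle of the jar; its x axis points to the jar's bottom end. Two narrow saddles under the jar, no wider than it, and a low stop under its rim; nothing stands beside the jar.
- jar: White empty jar with a dark label band, open at one end, 54 mm in diameter over the body, 95 mm long, 0.16 kg, mouth about 34 mm wide inside, 89 mm deep. Origin at the centre of its bottom; its z axis runs along it to the mouth. It lies in the rest with its mouth end dipping 20 degrees below level (mouth towards the rest's -x), its middle 65 mm above the table.
- jar_mouth (a point): Centre of the jar's mouth, in the plane of the rim, 94.5 mm along z from jar.
- tape_roll: Bystander: roll of pale masking tape lying flat, 104 mm across, 25 mm high; origin at its underside.
- bowl: Bystander: small celadon green bowl, 89 mm across, 47 mm high; origin at its underside.
- eraser: Bystander: blue and white eraser, 22 x 46 x 13 mm; origin at its underside.
- paint_tube: Bystander: large paint tube with a black cap, 42 x 125 x 36 mm, lying flat; origin at its underside.
Not all that is in view belongs to the job. There is more than one size of the rest; the one meant has the size given above.

How it is judged:
On the way, in this order (a step that is already met when the one before it is completed fails the run):
1. the bracket is hooked into the upright and pressed fully down (horizontal distance between bracket_back and seat below 0.008 m and z of bracket_back in the frame of seat between -0.004 and 0.0035 m and angle between the x axis of bracket and the x axis of upright, either way round below 0.12 rad and angle between bracket's own z axis and vertical below 0.08 rad and value of joint shoe above 0.005 m), for 0.2 s.
2. the jar stands mouth-down over the peg of the mounted bracket (all of step 1 and angle between jar's own z axis and vertical above 3 rad and horizontal distance between jar_mouth and peg_foot below 0.016 m and z of jar_mouth in the frame of peg_foot between -0.004 and 0.007 m), for 0.2 s.
At the end, for the whole second after the job is handed in: Bracket hooked in and home: within 8 mm sideways and 3.5 mm in height of the seat, level, in line with the upright, stop pushed down over 5 mm. Jar mouth-down (within 8 degrees) over the peg, mouth within 16 mm of its axis, rim within 7 mm of the rib tops. Both at rest and released (all of step 2 and contact force between each of jar, bracket and the fingers below 0.1 N and linear speed of each of jar, bracket below 0.02 m/s); the robot touches nothing.
It fails at once if the tape roll is moved more than 30 mm (distance of tape_roll from where it was at the start of the episode above 0.03 m).
It fails at once if the bowl is moved more than 30 mm (distance of bowl from where it was at the start of the episode above 0.03 m).
It fails at once if the eraser is moved more than 30 mm (distance of eraser from where it was at the start of the episode above 0.03 m).
It fails at once if the paint tube is moved more than 30 mm (distance of paint_tube from where it was at the start of the episode above 0.03 m).
It also fails if it takes over 67 s, if anything falls off the work surface, if the arm or the gripper's body presses on something with over 40 N, if the wrist force passes 120 N, or if a joint passes its speed limit or range.

## Working session

There is one attempt and no reset: what is moved stays moved. The work goes in short steps, Python scripts to look and compute and a shell command to move; the robot and the scene stay as the last step left them, time stands still between calls to the robot, and variables do not carry over. Pictures are saved under pics/ and viewed, at most 10 in all, crops included, and the job is handed in when it is done.

```bash
mkdir -p pics; ls; python3 - <<'E'
from plant import manip, viewer
import cv2, numpy as np
for n in ["top","side"]:
    im=viewer.capture(n); cv2.imwrite(f"pics/{n}0.png",im[:,:,::-1])
    c=viewer.calibration(n); print(n,{k:np.round(v,4).tolist() for k,v in c.items()})
s=manip.observe(); print(s['time'],s['position'],s['tcp_rot'],s['opening'],manip.hold_point_z)
E
```

```text
pics
top {'fx': 595.845, 'fy': 595.845, 'cx': 305.9336, 'cy': 249.4065, 'k1': 0.0481, 'R': [[-0.0299, -0.9995, -0.0102], [-0.988, 0.0311, -0.151], [0.1513, 0.0056, -0.9885]], 't': [-0.0173, 0.5665, 1.1926]}
side {'fx': 541.274, 'fy': 541.274, 'cx': 321.2124, 'cy': 234.5785, 'k1': -0.1426, 'R': [[0.8852, -0.4652, 0.0009], [-0.2663, -0.5082, -0.8191], [0.3815, 0.7248, -0.5737]], 't': [-0.5046, 0.2049, 1.1315]}
0.1 [0.24450099 0.51989475 0.23048118] [[-9.04839853e-01  4.25751080e-01 -9.26611697e-04]
 [ 4.25751982e-01  9.04839023e-01 -1.26198952e-03]
 [ 3.01141023e-04 -1.53640517e-03 -9.99998774e-01]] 0.08550076303544106 0.0187
```

View pics/top0.png

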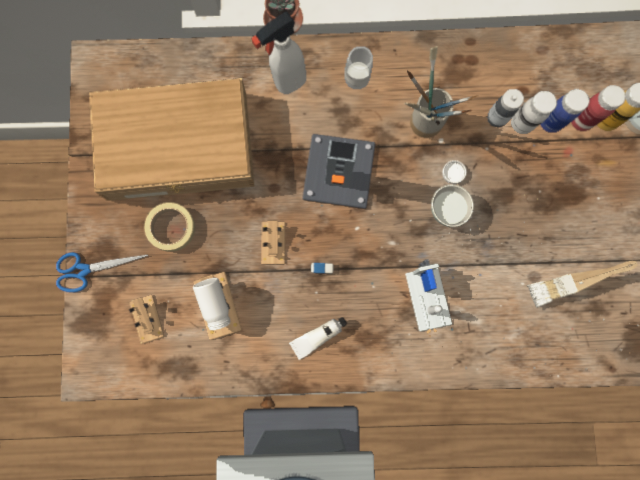

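View pics/side0.png

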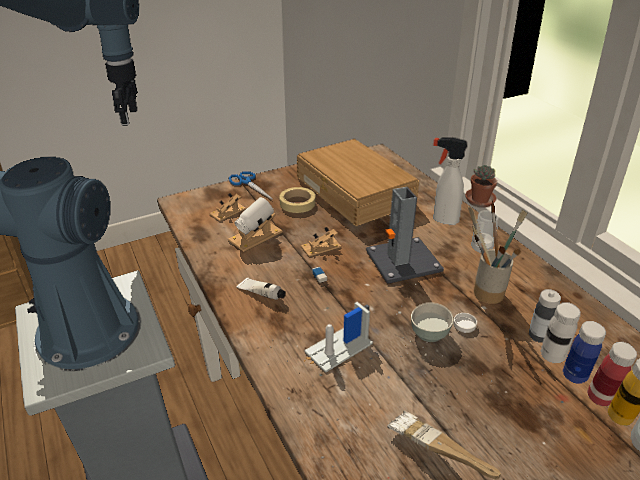

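The top view shows the upright at about (340,170), the bracket at (430,297), the jar on its rest at (212,303), and the paint tube, eraser, bowl and tape roll near them. I'll enlarge the three parts that matter.

```bash
python3 - <<'E'
import cv2, numpy as np
t=cv2.imread("pics/top0.png"); s=cv2.imread("pics/side0.png")
def crop(im,x,y,w,h,k):
    c=cv2.resize(im[y:y+h,x:x+w],None,fx=k,fy=k,interpolation=cv2.INTER_CUBIC)
    for i in range(0,w,10): cv2.line(c,(i*k,0),(i*k,6 if i%50 else 12),(0,255,0),1)
    for i in range(0,h,10): cv2.line(c,(0,i*k),(6 if i%50 else 12,i*k),(0,255,0),1)
    cv2.putText(c,f"{x},{y} x{k}",(15,15),0,.4,(0,0,255),1); return c
a=np.hstack([crop(t,390,250,80,90,5),crop(t,300,130,80,90,5)])
cv2.imwrite("pics/c1.png",a)
b=np.hstack([crop(t,180,260,80,90,5),crop(s,220,185,80,90,5)])
cv2.imwrite("pics/c2.png",b)
E
```

```text
(no output)
```

View pics/c1.png

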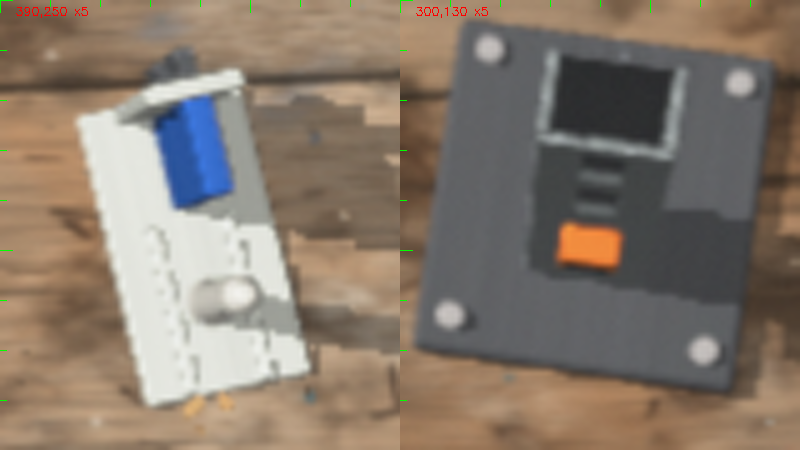

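View pics/c2.png

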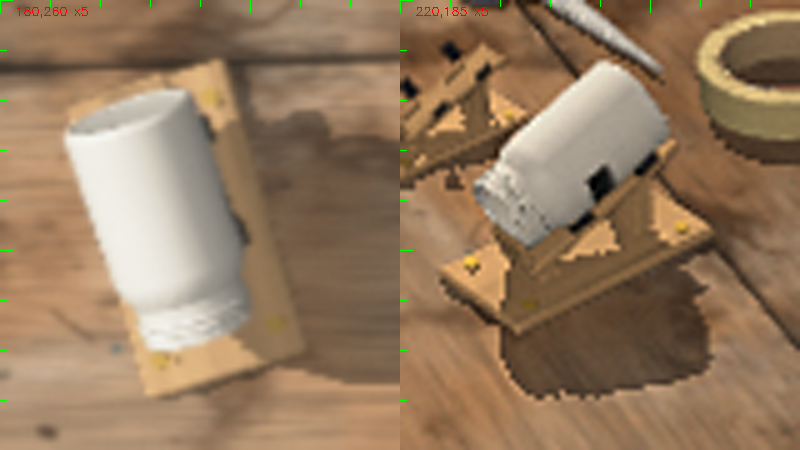

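The crops give these corners in full-picture pixels:
- **Bracket tray (z=6 mm):** (405.6,274), (419.6,331) and (452,324.4), with the peg top at (438,308.4).
- **Upright base corners:** (313,135), (375,143), (366.6,208) and (303,199.6), with the column's top front corners at (327.6,158.6) and (355,161.4).
- **Rest:** (224,272), (240.6,330) and (209.6,339).

The jar's mouth points towards the robot.

```bash
cat > h.py <<'E'
import numpy as np
from scipy.optimize import least_squares
from plant import manip, viewer
def proj(c,X):
    p=np.atleast_2d(X)@np.array(c['R']).T+c['t']; s=p[:,:2]/p[:,2:]
    s=s*(1+c['k1']*(s**2).sum(1,keepdims=True)); return s*[c['fx'],c['fy']]+[c['cx'],c['cy']]
def w(p,L):
    L=np.atleast_2d(L); a=p[2]; C,S=np.cos(a),np.sin(a)
    return np.c_[p[0]+C*L[:,0]-S*L[:,1],p[1]+S*L[:,0]+C*L[:,1],L[:,2]]
def fit(obs,p0):
    # obs: list of (cam, local(mm), pixel)
    cs={n:viewer.calibration(n) if isinstance(n,str) else n for n,_,_ in obs}
    f=lambda p:np.concatenate([(proj(cs[n],w(p,np.array(L)/1000))-px).ravel() for n,L,px in obs])
    r=least_squares(f,p0); return r.x,np.round(r.fun.reshape(-1,2),1)
E
python3 - <<'E'
from h import *
T="top"
b=[(T,[30,35,6],(405.6,274)),(T,[-95,35,6],(419.6,331)),(T,[-95,-35,6],(452,324.4)),(T,[-58,0,80],(438,308.4)),(T,[30,-20,80],(438.4,264.2))]
u=[(T,[0,26,197],(327.4,158.6)),(T,[0,-26,197],(355,161.5)),
 (T,[-40,75,12],(303,199.6)),(T,[-40,-75,12],(366.6,208)),(T,[100,75,12],(313,135)),(T,[100,-75,12],(375,143))]
r=[(T,[65,-35,8],(224,272)),(T,[-65,-35,8],(240.6,330)),(T,[-65,35,8],(209.6,339))]
for n,o,g in [("bracket",b,(.4,-.25,.2)),("upright",u,(.6,-.1,-.1)),("rest",r,(.4,.2,.2))]:
    p,e=fit(o,g); print(n,p.round(4),e.tolist())
    print("side:",proj(viewer.calibration("side"),w(p,np.array([L for _,L,_ in o])/1000)).round(0).tolist())
E
```

```text
bracket [ 0.4904 -0.2829  0.176 ] [[-0.3, -0.8], [-0.4, 0.6], [0.1, 0.4], [0.8, 0.5], [-0.3, -0.8]]
side: [[351.0, 322.0], [304.0, 349.0], [325.0, 370.0], [329.0, 324.0], [370.0, 311.0]]
upright [ 0.7089 -0.1063 -0.1708] [[0.2, -1.2], [0.5, -0.4], [-2.7, -1.3], [2.9, -0.3], [-3.6, 1.3], [2.6, 2.3]]
side: [[393.0, 188.0], [403.0, 200.0], [365.0, 245.0], [389.0, 281.0], [415.0, 235.0], [443.0, 270.0]]
rest [0.4584 0.1569 0.2693] [[0.1, -1.1], [0.6, -0.0], [-0.7, 1.1]]
side: [[283.0, 229.0], [244.0, 249.0], [228.0, 237.0]]
```

```bash
python3 - <<'E'
import cv2, numpy as np
s=cv2.imread("pics/side0.png")
def crop(im,x,y,w,h,k):
    c=cv2.resize(im[y:y+h,x:x+w],None,fx=k,fy=k,interpolation=cv2.INTER_CUBIC)
    for i in range(0,w,10): cv2.line(c,(i*k,0),(i*k,6 if i%50 else 12),(0,255,0),1)
    for i in range(0,h,10): cv2.line(c,(0,i*k),(6 if i%50 else 12,i*k),(0,255,0),1)
    return c
cv2.imwrite("pics/c3.png",np.hstack([crop(s,300,290,80,110,5),crop(s,365,180,80,110,5)]))
E
```

```text
(no output)
```

View pics/c3.png

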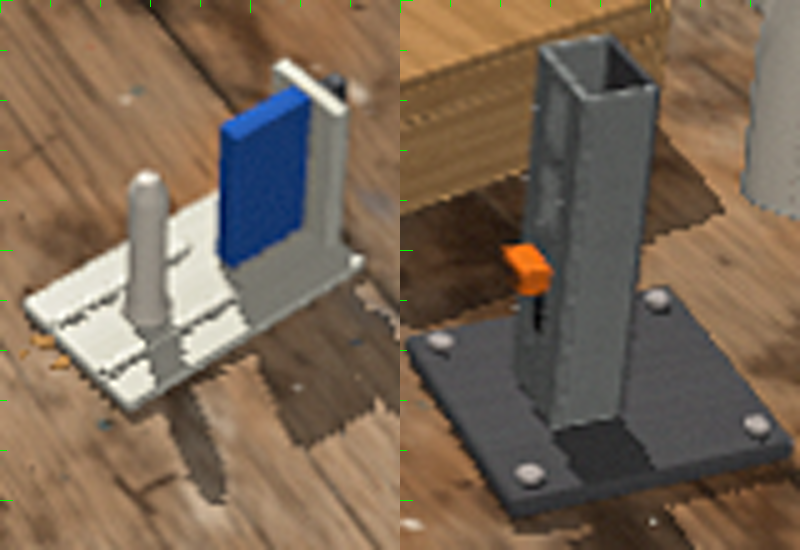

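The side crop gives these pixels:
- **Bracket:** tray corners (305,350), (325.6,371) and (372.6,342), with the peg top at (329.4,324.8).
- **Upright:** top front corners (393,189) and (402,199.4), with base corners at (366,248), (388,280.6) and (443.4,268).

These agree with the top fit, so I'll do a joint fit of both views, with the base taken as 150 deep and 140 wide.

```bash
python3 - <<'E'
from h import *
T="top";S="side"
b=[(T,[30,35,6],(405.6,274)),(T,[-95,35,6],(419.6,331)),(T,[-95,-35,6],(452,324.4)),(T,[-58,0,80],(438,308.4)),(T,[30,-20,80],(438.4,264.2)),
(S,[-95,35,6],(305,350)),(S,[-95,-35,6],(325.6,371)),(S,[30,-35,6],(372.6,342)),(S,[-58,0,80],(329.4,325)),(S,[22,-20,80],(368.8,311.8))]
u=[(T,[0,26,197],(327.4,158.6)),(T,[0,-26,197],(355,161.5)),(T,[-40,70,12],(303,199.6)),(T,[-40,-70,12],(366.6,208)),(T,[110,70,12],(313,135)),(T,[110,-70,12],(375,143)),
(S,[0,26,197],(393,189)),(S,[0,-26,197],(402,199.4)),(S,[38,-26,197],(416.6,197)),(S,[-40,70,12],(366,248)),(S,[-40,-70,12],(388,280.6)),(S,[110,-70,12],(443.4,268))]
r=[(T,[65,-35,8],(224,272)),(T,[-65,-35,8],(240.6,330)),(T,[-65,35,8],(209.6,339)),(S,[65,-35,8],(282.6,232)),(S,[-65,-35,8],(244,251)),(S,[-65,35,8],(228,240))]
for n,o,g in [("bracket",b,(.4,-.25,.2)),("upright",u,(.6,-.1,-.1)),("rest",r,(.4,.2,.2))]:
    p,e=fit(o,g); print(n,p.round(4),e.tolist())
    k=[x for x in o if x[0]==T]; print(" top only",fit(k,g)[0].round(4))
    k=[x for x in o if x[0]==S]; print(" side only",fit(k,g)[0].round(4))
c=viewer.calibration("wrist"); s=manip.observe()
R=np.array(s['tcp_rot']); C=-np.array(c['R']).T@c['t']
print("cam in tool",R.T@(C-s['position']), R.T@np.array(c['R'])[2])
E
```

```text
bracket [ 0.4907 -0.2836  0.18  ] [[0.0, -0.9], [0.1, 0.5], [0.6, 0.1], [1.3, 0.3], [-0.1, -0.9], [-1.0, -0.8], [-0.0, -0.8], [0.7, -0.8], [0.2, -0.4], [-1.3, 0.8]]
 top only [ 0.4904 -0.2829  0.176 ]
 side only [ 0.4906 -0.2846  0.1845]
upright [ 0.7061 -0.1062 -0.1691] [[0.2, 0.2], [0.4, 1.0], [-0.4, 0.3], [0.6, 0.5], [-0.8, -1.5], [0.8, -1.2], [-0.8, -0.3], [-0.1, 0.6], [0.7, 0.3], [-1.0, -1.5], [-0.6, -0.2], [1.0, -0.2]]
 top only [ 0.706  -0.1059 -0.1709]
 side only [ 0.706  -0.1069 -0.1656]
rest [0.4576 0.1552 0.2713] [[0.9, -0.8], [1.5, 0.3], [0.2, 1.4], [0.6, -2.4], [-0.4, -1.4], [-0.5, -2.1]]
 top only [0.4584 0.1569 0.2693]
 side only [0.4546 0.1473 0.2775]
cam in tool [ 8.20077891e-02 -1.18042113e-04 -1.44172100e-01] [-3.20231446e-01 -7.46372451e-04  9.47339044e-01]
```

```bash
cat >> h.py <<'E'
from scipy.spatial.transform import Rotation as Ro
def Rdown(yaw):  # tool down, tool x at world yaw
    x=np.array([np.cos(yaw),np.sin(yaw),0]); z=np.array([0,0,-1.]); return np.c_[x,np.cross(z,x),z]
def go(pos,R):
    s=manip.observe(); Rc=np.array(s['tcp_rot'])
    print("lin cm",np.round(100*Rc.T@(np.array(pos)-s['position']),2).tolist(),"turn",np.round(Ro.from_matrix(Rc.T@R).as_rotvec(),3).tolist())
E
python3 -c "
from h import *
go((.4907,-.2836,.2),Rdown(np.pi+.18))"
```

```text
lin cm [-56.49, -62.22, 3.13] turn [-0.001, -0.001, -0.62]
```

```bash
python3 -m pendant '{"linear":[[-28,-31,0],[-28,-31,0],[-28,-31,0],[-28,-31,0],[-28,-31,0],[-28,-31,0],[-28,-31,0],[-28,-31,0]],"turn":[[0,0,-0.31],[0,0,-0.31],[0,0,-0.31],[0,0,-0.31],[0,0,-0.31],[0,0,-0.31],[0,0,-0.31],[0,0,-0.31]],"jaw":[6,6,6,6,6,6,6,6]}'; python3 -c "
from h import *
go((.4907,-.2836,.2),Rdown(np.pi+.18))"
```

```text
time: 1.1
position: [0.3668, 0.1181, 0.2312]
tcp_rot: [[-0.991, 0.135, 0.0], [0.135, 0.991, -0.001], [-0.0, -0.0, -1.0]]
ft_force: [-0.4, 0.8, 0.2]
opening: 0.0602
grasp_force: 0.0
lin cm [-17.7, -38.12, 3.14] turn [-0.001, 0.0, -0.316]
```

```bash
python3 -m pendant '{"linear":[[-17.7,-38.1,3],[-17.7,-38.1,3],[-17.7,-38.1,3],[-17.7,-38.1,3],[-17.7,-38.1,3],[-17.7,-38.1,3],[-17.7,-38.1,3],[-17.7,-38.1,3]],"turn":[[0,0,-0.315],[0,0,-0.315],[0,0,-0.315],[0,0,-0.315],[0,0,-0.315],[0,0,-0.315],[0,0,-0.315],[0,0,-0.315]],"jaw":[6,6,6,6,6,6,6,6]}'; python3 - <<'E'
from h import *
import cv2
go((.4907,-.2836,.045),Rdown(np.pi+.18))
c=viewer.calibration("wrist"); im=viewer.capture("wrist").copy()
p=(.4907,-.2836,.18)
for L in [[-18,6,80],[-18,-6,80],[22,20,80],[22,-20,80],[30,20,80],[30,-20,80],[-95,35,6],[-95,-35,6],[-58,0,80]]:
    a=proj(c,w(p,np.array(L)/1000))[0]; print(L,a.round(1)); cv2.drawMarker(im,tuple(int(v) for v in a),(255,0,0),0,9,1)
cv2.imwrite("pics/w1.png",im[:,:,::-1])
E
```

```text
time: 2.1
position: [0.493, -0.2823, 0.1997]
tcp_rot: [[-0.983, -0.182, -0.001], [-0.182, 0.983, 0.001], [0.001, 0.001, -1.0]]
ft_force: [-0.6, 1.7, -0.2]
opening: 0.0599
grasp_force: 0.0
lin cm [0.23, -0.1, 15.47] turn [0.001, -0.001, 0.003]
[-18, 6, 80] [328.1 198.6]
[-18, -6, 80] [309.6 198.6]
[22, 20, 80] [348.3 256.4]
[22, -20, 80] [289.3 256.3]
[30, 20, 80] [348.  267.3]
[30, -20, 80] [289.5 267.2]
[-95, 35, 6] [365.2  77.3]
[-95, -35, 6] [272.9  77.1]
[-58, 0, 80] [319.  135.3]
```

View pics/w1.png

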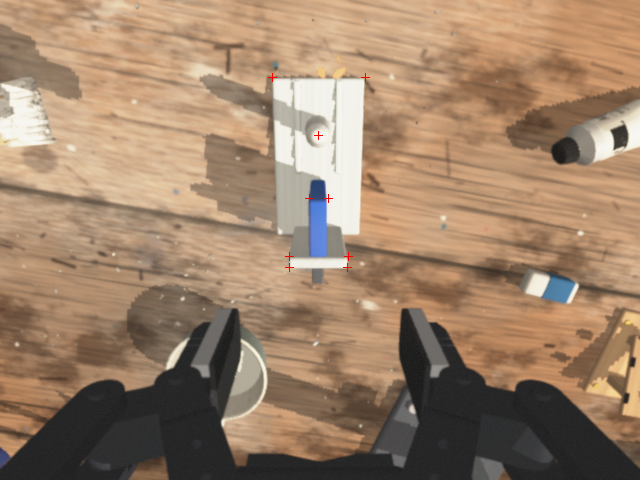

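The overlay sits on the tray corners and plate top, with the fin centred at about (318,200), so the pose is good. Descending to grasp.

```bash
python3 -m pendant '{"linear":[[0.2,-0.1,6],[0.2,-0.1,11],[0.2,-0.1,14],[0.2,-0.1,15.5],[0.2,-0.1,15.5],[0.2,-0.1,15.5],[0.2,-0.1,15.5],[0.2,-0.1,15.5]],"turn":[[0,0,0.003],[0,0,0.003],[0,0,0.003],[0,0,0.003],[0,0,0.003],[0,0,0.003],[0,0,0.003],[0,0,0.003]],"jaw":[6,6,6,6,6,3,0.5,0.5]}'; python3 -m pendant '{"linear":[[0,0,0],[0,0,0],[0,0,0],[0,0,-1],[0,0,-3],[0,0,-8],[0,0,-14],[0,0,-18]],"turn":[[0,0,0],[0,0,0],[0,0,0],[0,0,0],[0,0,0],[0,0,0],[0,0,0],[0,0,0]],"jaw":[0.5,0.5,0.5,0.5,0.5,0.5,0.5,0.5]}'; python3 - <<'E'
from h import *
# upright frame target: bracket 60mm off in front, +18 mm above home; grip TCP at 45mm above underside
U=(.7061,-.1062,-.169)
for d in (.09,.033):
    print(d,t:=w(U,[[-.03-d+.0,0,.09+.018+.045]])[0]); go(t,Rdown(np.pi-.169))
E
```

```text
time: 3.15
position: [0.4913, -0.2823, 0.0475]
tcp_rot: [[-0.983, -0.181, 0.002], [-0.181, 0.983, -0.002], [-0.001, -0.002, -1.0]]
ft_force: [-0.3, -1.1, -3.5]
opening: 0.0111
grasp_force: 60.2
time: 4.15
position: [0.4906, -0.2812, 0.2289]
tcp_rot: [[-0.983, -0.181, 0.001], [-0.181, 0.983, -0.001], [-0.001, -0.001, -1.0]]
ft_force: [0.3, 0.1, -2.5]
opening: 0.0113
grasp_force: 60.3
0.09 [ 0.58780959 -0.0860164   0.153     ]
lin cm [-13.09, 17.44, 7.58] turn [-0.001, 0.001, 0.351]
0.033 [ 0.64399753 -0.09560361  0.153     ]
lin cm [-18.45, 15.48, 7.59] turn [-0.001, 0.001, 0.351]
```

```bash
python3 -m pendant '{"linear":[[-12,17.5,3],[-12,17.5,3],[-12,17.5,3],[-12,17.5,3],[-12,17.5,7.4],[-12,17.5,7.4],[-12,17.5,7.4],[-12,17.5,7.4]],"turn":[[0,0,0.1],[0,0,0.2],[0,0,0.3],[0,0,0.351],[0,0,0.351],[0,0,0.351],[0,0,0.351],[0,0,0.351]],"jaw":[0.5,0.5,0.5,0.5,0.5,0.5,0.5,0.5]}'; python3 - <<'E'
from h import *
import cv2
s=manip.observe(); P=np.array(s['position']);R=np.array(s['tcp_rot'])
c=viewer.calibration("wrist"); im=viewer.capture("wrist").copy()
cs=viewer.calibration("side"); ims=viewer.capture("side").copy()
U=(.7061,-.1062,-.169)
yaw=np.arctan2(-R[1,0],-R[0,0]); b=(P[0],P[1],yaw); h=P[2]-.047
print("bracket",b,h)
def mk(i,c,p,L,col,dz=0):
    for l in L:
        X=w(p,np.array(l)/1000)+[0,0,dz]; a=proj(c,X)[0]; cv2.drawMarker(i,tuple(int(round(v)) for v in a),col,0,7,1)
for i,cc in ((im,c),(ims,cs)):
    mk(i,cc,U,[[0,26,197],[0,-26,197],[38,-26,197],[38,26,197],[-40,70,12],[-40,-70,12],[110,-70,12]],(255,0,0))
    mk(i,cc,b,[[22,20,80],[22,-20,80],[30,20,80],[30,-20,80],[-95,35,6],[-95,-35,6],[-58,0,80],[30,-35,6]],(0,160,0),h)
v=cv2.resize(ims[170:290,290:450],None,fx=4,fy=4,interpolation=cv2.INTER_CUBIC)
o=np.zeros((480,800,3),np.uint8); o[:,:640]=v; cv2.imwrite("pics/s2.png",v[:,:,::-1]); cv2.imwrite("pics/w2.png",im[:,:,::-1])
E
```

```text
time: 5.15
position: [0.5778, -0.0885, 0.1542]
tcp_rot: [[-0.986, 0.169, 0.003], [0.169, 0.986, -0.001], [-0.003, -0.0, -1.0]]
ft_force: [-0.5, -0.9, -2.1]
opening: 0.011
grasp_force: 60.3
bracket (np.float64(0.5778114454357492), np.float64(-0.08848096104577503), np.float64(-0.16962161523340966)) 0.10718875943433363
```

View pics/s2.png

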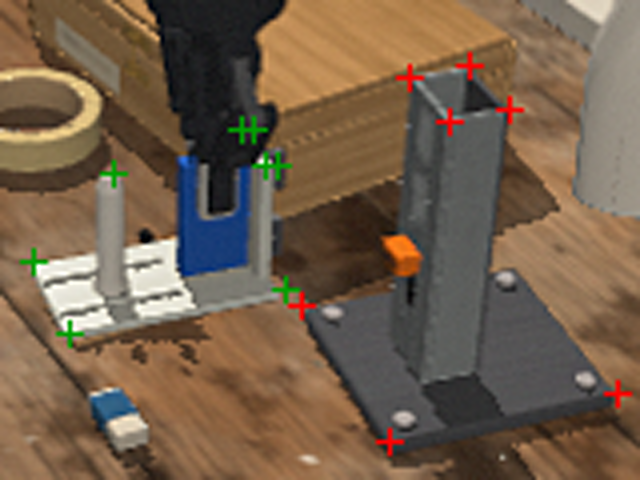

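View pics/w2.png

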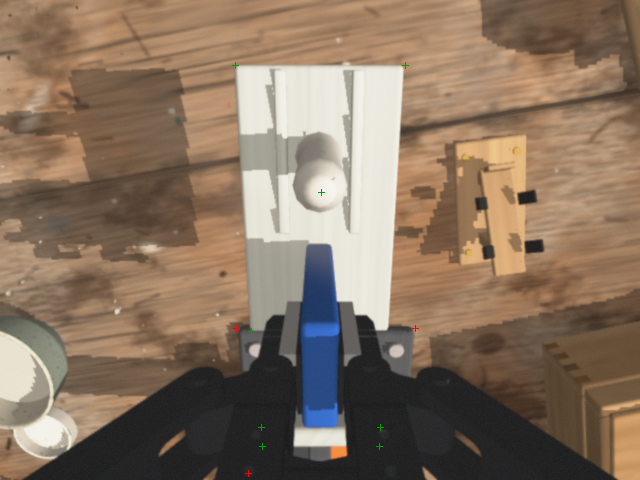

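Side view: the predicted corners sit on the bracket and upright to within about 2 px, with the tray nose sagging slightly. Wrist view: the bracket is centred in the pads at about (320,370), and the stop shows at (340,452) beyond the plate. Now I'll line it up.

```bash
python3 - <<'E'
from h import *
U=(.7061,-.1062,-.169)
go(w(U,[[-.03-.03,0,.1565]])[0],Rdown(np.pi-.169))
E
```

```text
lin cm [-6.97, 0.4, -0.25] turn [-0.0, 0.002, -0.001]
```

```bash
python3 -m pendant '{"linear":[[-3,0.4,-0.25],[-6,0.4,-0.25],[-7,0.4,-0.25],[-7,0.4,-0.25],[-7,0.4,-0.25],[-7,0.4,-0.25]],"turn":[[0,0,0],[0,0,0],[0,0,0],[0,0,0],[0,0,0],[0,0,0]],"jaw":[0.5,0.5,0.5,0.5,0.5,0.5]}'; python3 - <<'E'
from h import *
U=(.7061,-.1062,-.169)
for d in (0.03,0):go(w(U,[[-.03-d,0,.1565]])[0],Rdown(np.pi-.169))
E
```

```text
time: 6.0
position: [0.6458, -0.0953, 0.1548]
tcp_rot: [[-0.986, 0.168, -0.001], [0.168, 0.986, 0.0], [0.001, 0.0, -1.0]]
ft_force: [0.4, -0.3, -2.8]
opening: 0.0114
grasp_force: 60.4
lin cm [-0.12, -0.07, -0.17] turn [0.0, -0.001, 0.0]
lin cm [-3.12, -0.07, -0.17] turn [0.0, -0.001, 0.0]
```

```bash
python3 -m pendant '{"linear":[[-0.7,-0.07,-0.17],[-1.3,-0.07,-0.17],[-1.8,-0.07,-0.17],[-2.2,-0.07,-0.17],[-2.2,-0.07,-0.17],[-2.2,-0.07,-0.17]],"turn":[[0,0,0],[0,0,0],[0,0,0],[0,0,0],[0,0,0],[0,0,0]],"jaw":[0.5,0.5,0.5,0.5,0.5,0.5]}'; python3 - <<'E'
from h import *
U=(.7061,-.1062,-.169)
for d in (0,):go(w(U,[[-.03-d,0,.1565]])[0],Rdown(np.pi-.169))
E
```

```text
time: 6.75
position: [0.668, -0.0998, 0.1563]
tcp_rot: [[-0.986, 0.168, -0.0], [0.168, 0.986, 0.0], [0.0, 0.0, -1.0]]
ft_force: [-0.1, 0.3, -2.8]
opening: 0.0114
grasp_force: 60.4
lin cm [-0.86, 0.01, -0.02] turn [0.0, -0.0, 0.0]
```

The hooks are 4 mm into the slots with no contact force. Continuing in.

```bash
python3 -m pendant '{"linear":[[-0.3,0,0],[-0.6,0,0],[-0.85,0,0],[-1,0,0],[-1,0,0]],"turn":[[0,0,0],[0,0,0],[0,0,0],[0,0,0],[0,0,0]],"jaw":[0.5,0.5,0.5,0.5,0.5]}'; python3 - <<'E'
from h import *
U=(.7061,-.1062,-.169)
for d in (0,):go(w(U,[[-.03-d,0,.1565]])[0],Rdown(np.pi-.169))
E
```

```text
time: 7.38
position: [0.6781, -0.1015, 0.1564]
tcp_rot: [[-0.986, 0.168, -0.0], [0.168, 0.986, 0.0], [0.0, 0.0, -1.0]]
ft_force: [0.8, -0.3, -3.0]
opening: 0.0113
grasp_force: 60.4
lin cm [0.16, 0.01, -0.01] turn [0.0, -0.0, 0.0]
```

```bash
python3 -m pendant '{"linear":[[-0.1,0,0],[-0.2,0,0],[-0.2,0,0],[-0.2,0,0]],"turn":[[0,0,0],[0,0,0],[0,0,0],[0,0,0]],"jaw":[0.5,0.5,0.5,0.5]}'
```

```text
time: 7.88
position: [0.6784, -0.1015, 0.1564]
tcp_rot: [[-0.986, 0.168, -0.004], [0.168, 0.986, 0.001], [0.004, 0.0, -1.0]]
ft_force: [-7.8, 1.9, 1.0]
opening: 0.0112
grasp_force: 61.2
```

Plate contact at 8 N. Easing off 1 mm, then lowering.

```bash
python3 -m pendant '{"linear":[[0.12,0,0.3],[0.12,0,0.6],[0.12,0,0.9],[0.12,0,1.1],[0.12,0,1.2],[0.12,0,1.2]],"turn":[[0,0,0],[0,0,0],[0,0,0],[0,0,0],[0,0,0],[0,0,0]],"jaw":[0.5,0.5,0.5,0.5,0.5,0.5]}'
```

```text
time: 8.62
position: [0.6784, -0.1016, 0.1451]
tcp_rot: [[-0.986, 0.168, -0.001], [0.168, 0.986, 0.0], [0.001, -0.0, -1.0]]
ft_force: [-7.0, 1.6, 3.3]
opening: 0.011
grasp_force: 61.5
```

```bash
python3 -m pendant '{"linear":[[0.05,0,0.2],[0.1,0,0.4],[0.1,0,0.6],[0.1,0,0.8],[0.1,0,0.8]],"turn":[[0,0,0],[0,0,0],[0,0,0],[0,0,0],[0,0,0]],"jaw":[0.5,0.5,0.5,0.5,0.5]}'
```

```text
time: 9.25
position: [0.6784, -0.1016, 0.1378]
tcp_rot: [[-0.986, 0.168, 0.002], [0.168, 0.986, -0.0], [-0.002, -0.0, -1.0]]
ft_force: [-4.8, 0.9, 4.8]
opening: 0.0112
grasp_force: 61.8
```

```bash
python3 -m pendant '{"linear":[[0.05,0,0.1],[0.05,0,0.2],[0.05,0,0.3],[0.05,0,0.3]],"turn":[[0,0,0],[0,0,0],[0,0,0],[0,0,0]],"jaw":[0.5,0.5,0.5,0.5]}'
```

```text
time: 9.75
position: [0.6784, -0.1017, 0.137]
tcp_rot: [[-0.986, 0.168, 0.003], [0.168, 0.986, -0.001], [-0.003, -0.001, -1.0]]
ft_force: [-8.9, 1.8, 13.9]
opening: 0.0109
grasp_force: 63.2
```

The stop force rose sharply to 17 N after 19.4 mm of travel, so the bracket is home. Releasing it, then one more press on the plate top with shut fingers.

```bash
python3 -m pendant '{"linear":[[0,0,-0.2],[0,0,-0.2],[0,0,-0.2],[0,0,-0.2],[0,0,-2],[0,0,-6],[0,0,-6],[0,0,-6]],"turn":[[0,0,0],[0,0,0],[0,0,0],[0,0,0],[0,0,0],[0,0,0],[0,0,0],[0,0,0]],"jaw":[0.5,2.5,3.5,3.5,3.5,3.5,1,0]}'; python3 - <<'E'
from h import *
U=(.7061,-.1062,-.169)
go(w(U,[[-.013,0,.18]])[0],Rdown(np.pi-.169))
E
```

```text
time: 10.75
position: [0.6775, -0.1014, 0.1943]
tcp_rot: [[-0.986, 0.168, 0.001], [0.168, 0.986, -0.0], [-0.001, -0.0, -1.0]]
ft_force: [-0.2, -0.8, 0.3]
opening: 0.0006
grasp_force: 0.0
lin cm [-1.6, 0.01, 1.43] turn [-0.0, 0.001, 0.0]
```

```bash
python3 -m pendant '{"linear":[[-0.8,0,0],[-1.5,0,0.5],[-1.5,0,1.4],[-1.5,0,1.8],[-1.5,0,2.1],[-1.5,0,2.3],[-1.5,0,2.4],[-1.5,0,2.5]],"turn":[[0,0,0],[0,0,0],[0,0,0],[0,0,0],[0,0,0],[0,0,0],[0,0,0],[0,0,0]],"jaw":[0,0,0,0,0,0,0,0]}'
```

```text
time: 11.75
position: [0.6928, -0.1041, 0.1699]
tcp_rot: [[-0.986, 0.168, 0.002], [0.168, 0.986, -0.001], [-0.002, -0.0, -1.0]]
ft_force: [-1.0, 0.3, 5.5]
opening: 0.0002
grasp_force: 2.9
```

```bash
python3 -m pendant '{"linear":[[0,0,0.15],[0,0,0.3],[0,0,0.3],[0,0,-0.5],[0,0,-4],[0,0,-9]],"turn":[[0,0,0],[0,0,0],[0,0,0],[0,0,0],[0,0,0],[0,0,0]],"jaw":[0,0,0,0,0,0]}'; python3 - <<'E'
from h import *
import cv2
t=viewer.capture("top"); s=viewer.capture("side")
def crop(im,x,y,w,h,k): return cv2.resize(im[y:y+h,x:x+w],None,fx=k,fy=k,interpolation=cv2.INTER_CUBIC)
cs=viewer.calibration("side"); s=s.copy()
U=(.708,-.1065,-.169); 
for L in [[-125,35,6],[-125,-35,6],[0,-35,6],[-88,0,80],[-8,-20,80]]:
    L=np.array(L)/1000+[0,0,.09]; a=proj(cs,w(U,L))[0]; cv2.drawMarker(s,tuple(int(round(v)) for v in a),(0,160,0),0,5,1)
a=np.hstack([crop(s,330,170,80,110,5),crop(t,180,255,80,110,5)])
cv2.imwrite("pics/c4.png",a[:,:,::-1])
E
```

```text
time: 12.5
position: [0.6909, -0.1036, 0.2571]
tcp_rot: [[-0.986, 0.168, -0.004], [0.168, 0.986, 0.001], [0.004, 0.001, -1.0]]
ft_force: [-0.5, 0.5, 0.8]
opening: -0.0001
grasp_force: 0.0
```

View pics/c4.png

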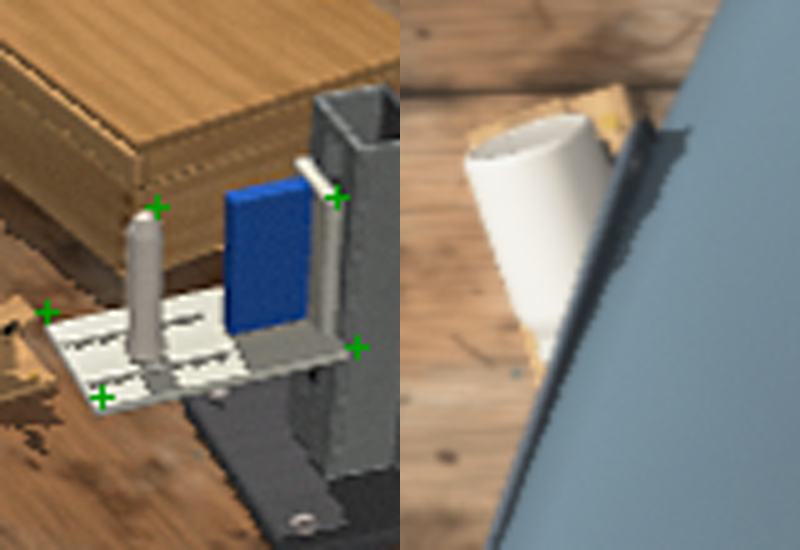

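Side crop: the bracket is hooked flat on the column, its tray corners lie on the predictions and the nose sags about 2–3° (peg top at (359,212.6)). Next is the jar. I'll check how the arm's joints are built, to pick a reachable way to flip it.

```bash
python3 - <<'E'
from h import *
s=manip.observe(); q=np.array(s['q']); P=np.array(s['position']); R=np.array(s['tcp_rot'])
print(q.round(4), q[1]+q[2]+q[4])
def rel(q,P): 
    c,sn=np.cos(q[0]),np.sin(q[0]); return c*P[0]+sn*P[1],-sn*P[0]+c*P[1],P[2]
q0=np.array([0.925,0.181,1.607,0,1.354,-0.206]); A=rel(q0,[.2445,.5199,.2305]); B=rel(q,P); print(A,B)
r=least_squares(lambda v:[v[0]*np.sin(a[1])+v[1]*np.sin(a[1]+a[2])-p[0] for a,p in((q0,A),(q,B))]+[v[2]+v[0]*np.cos(a[1])+v[1]*np.cos(a[1]+a[2])-p[2] for a,p in((q0,A),(q,B))],[.4,.4,.1]); print(r.x,r.fun)
# jar check against the initial pictures
for p in [(.4584,.1569,.2693),(.4576,.1552,.2713),(.4546,.1473,.2775)]:
    X=w(p,[[.0446,0,.0812],[-.0442,0,.0488]]); print([proj(viewer.calibration(n),X).round(1).tolist() for n in("top","side")])
go((.4584-.0,.1569,.2),Rdown(np.pi+.2693))
E
```

```text
[-0.318   0.4316  1.2192  0.      1.4791 -1.7201] 3.129873877401363
(np.float64(0.5623514926244901), np.float64(0.11763102797735028), 0.2305) (np.float64(0.6930616178603969), np.float64(0.11780523708431122), np.float64(0.26623447029033154))
[ 0.49275174  0.48704965 -0.14584511] [ 0.00195626 -0.001454    0.003398   -0.003398  ]
[[[204.7, 281.6], [219.3, 324.9]], [[267.4, 203.4], [240.7, 226.9]]]
[[[205.5, 281.9], [220.2, 325.3]], [[267.4, 203.7], [240.7, 227.3]]]
[[[209.3, 283.4], [224.3, 326.6]], [[267.4, 205.4], [240.7, 229.2]]]
lin cm [27.81, 21.84, 6.26] turn [-0.004, 0.011, -0.438]
```

The jar's end centres match the joint fit (0.4576, 0.1552, 0.271) to within about 1.5 px. I'll move above the jar with a small tilt on the way, to identify the wrist geometry.

```bash
python3 -m pendant '{"linear":[[27.8,21.8,4],[27.8,21.8,4],[27.8,21.8,4],[27.8,21.8,4],[27.8,21.8,4],[27.8,21.8,4],[27.8,21.8,4],[27.8,21.8,4]],"turn":[[0,0,-0.1],[0,0,-0.2],[0,0,-0.3],[0,0,-0.438],[0.1,0.1,-0.438],[0.3,0.2,-0.438],[0.3,0.2,-0.438],[0.3,0.2,-0.438]],"jaw":[8.5,8.5,8.5,8.5,8.5,8.5,8.5,8.5]}' && python3 - <<'E'
from h import *
s=manip.observe(); q=np.array(s['q']); P=np.array(s['position']); R=np.array(s['tcp_rot'])
np.save("d1.npy",np.r_[q,P]); print(q.round(4))
z=lambda a:Ro.from_euler('z',a); y=lambda a:Ro.from_euler('y',a)
M=(z(q[0])*y(q[1]+q[2])*z(q[3])*y(q[4])*z(q[5])).as_matrix()
print((M.T@R).round(3))
c,sn=np.cos(q[0]),np.sin(q[0]); p1=np.array([c*P[0]+sn*P[1],-sn*P[0]+c*P[1],P[2]]); print(p1)
go((.4576,.1552,.16),Rdown(np.pi+.2713))
E
```

```text
time: 13.6
position: [0.4548, 0.1582, 0.2179]
tcp_rot: [[-0.939, -0.295, -0.178], [-0.233, 0.925, -0.301], [0.254, -0.241, -0.937]]
ft_force: [0.4, 0.2, -1.2]
opening: 0.0849
grasp_force: 0.0
[ 0.2533  0.2044  1.6495 -0.2493  1.5473 -1.5549]
[[-0. -1. -0.]
 [ 1.  0. -0.]
 [ 0. -0.  1.]]
[0.4799556  0.03914156 0.21789564]
lin cm [-1.66, 1.04, 5.46] turn [-0.247, -0.259, 0.005]
```

```bash
cat >> h.py <<'E'
_z=lambda a:Ro.from_euler('z',a); _y=lambda a:Ro.from_euler('y',a)
_O=np.array([[0,-1,0],[1,0,0],[0,0,1.]])
def fk(q,v):
    L1,L2,d1,L3,oy=v
    p=np.array([L1*np.sin(q[1])+L2*np.sin(q[1]+q[2]),oy,d1+L1*np.cos(q[1])+L2*np.cos(q[1]+q[2])])
    A=_y(q[1]+q[2])*_z(q[3])*_y(q[4]); p=p+A.apply([0,0,L3])
    return _z(q[0]).apply(p),(_z(q[0])*A*_z(q[5])).as_matrix()@_O
lo=np.array([-2.99,-.89,.3,-1.14,0,-3.12]);hi=np.array([2.99,2.07,2.58,4.28,2.63,3.12])
def ik(P,R,v,q0):
    def f(q):
        p,r=fk(q,v); return np.r_[(p-P)*5,Ro.from_matrix(r.T@R).as_rotvec()]
    s=least_squares(f,np.clip(q0,lo+.02,hi-.02),bounds=(lo,hi)); return s.x,np.abs(s.fun).max()
E
python3 - <<'E'
from h import *
D=[([0.925,0.181,1.607,0,1.354,-0.206],[.2445,.5199,.2305]),([-.318,.4316,1.2192,0,1.4791,-1.7201],[.6936,-.1045,.2662])]
s=manip.observe(); D.append((list(s['q']),list(s['position'])))
# second state: position recomputed from its base-frame values
c,sn=np.cos(-.318),np.sin(-.318); a,b=.69306,.1178; D[1]=(D[1][0],[c*a-sn*b,sn*a+c*b,.26623])
r=least_squares(lambda v:np.concatenate([fk(q,v)[0]-p for q,p in D]),[.49,.49,.2,.3,.118]); v=r.x
print(v.round(4),np.abs(r.fun).max().round(4)); np.save("v.npy",v)
q=np.array(s['q']); yj=.2713
Rg=Rdown(np.pi+yj)
peg=np.array(w((.708,-.1065,-.169),[[-.088,0,0]])[0])[:2]; print("peg",peg)
# flipped orientations: jar grasped with tool tilt t from vertical; jar axis in tool frame
for t in (0.,-.35,.35):
    G=Rg@Ro.from_rotvec([0,t,0]).as_matrix()
    qg,e=ik(np.array([.4576,.1552,.065])+G[:,2]*.0187,G,v,q); print("tilt",t,"grasp",qg.round(2),round(e,3))
    ax=np.array([-np.cos(yj)*np.cos(.349),-np.sin(yj)*np.cos(.349),-np.sin(.349)]) # jar z in world
    # rotate about tool y so ax -> -z
    for ang in np.linspace(-np.pi,np.pi,721):
        F=Ro.from_rotvec(G[:,1]*ang).as_matrix()
        if (F@ax)[2]<-.99999: break
    for psi in np.arange(-180,180,20):
        H=_z(np.radians(psi)).as_matrix()@F@G
        Pt=np.r_[peg,.15]+H[:,2]*.0187
        best=min((ik(Pt,H,v,g) for g in (qg,qg+[0,0,.3,1.5,0,0],qg+[0,0,.3,3,0,1.5],qg+[0,0,.3,-.8,0,-1],[0,0,1.8,1.57,1.5,0],[0,0,1.8,3.1,.5,0],[0,0,1.8,1.57,1.5,-2])),key=lambda x:x[1])
        if best[1]<.005: print("  psi",psi,"tooldir",H[:,2].round(2),best[0].round(2))
E
```

```text
[0.481  0.4874 0.1977 0.3335 0.1189] 0.0041
peg [ 0.6212537  -0.09169869]
tilt 0.0 grasp [ 0.08  0.16  2.05 -0.    0.93 -1.76] 0.0Traceback (most recent call last):
  File "<stdin>", line 21, in <module>
NameError: name '_z' is not defined
```

```bash
sed -i 's/_z\b/rz/g;s/_y\b/ry/g' h.py; grep -n "tcp_rot\|rz=" h.py | head; python3 - <<'E'
from h import *
v=np.load("v.npy"); s=manip.observe(); q=np.array(s['q']); yj=.2713
Rg=Rdown(np.pi+yj); peg=np.array([.6213,-.0917])
ax=np.array([-np.cos(yj)*np.cos(.349),-np.sin(yj)*np.cos(.349),-np.sin(.349)])
for t,half in ((0,0),(-.35,0),(.35,0),(0,1)):
    G=Rg@Ro.from_rotvec([0,t,0]).as_matrix()@rz(np.pi*half).as_matrix()
    qg,e=ik(np.array([.4576,.1552,.065])+G[:,2]*.0187,G,v,q); print("tilt",t,half,"z",G[:,2].round(2),"grasp",qg.round(2),round(e,3))
    for sg in (1,-1):
        F=Ro.from_rotvec(sg*G[:,1]*(np.pi/2-.349)).as_matrix()
        if (F@ax)[2]<-.999: break
    for psi in np.arange(-180,180,20):
        H=rz(np.radians(psi)).as_matrix()@F@G; Pt=np.r_[peg,.15]+H[:,2]*.0187
        best=min((ik(Pt,H,v,g) for g in (qg,qg+[0,0,.3,1.5,0,0],qg+[0,0,.3,3,0,1.5],qg+[0,0,.3,-.8,0,-1],[0,0,1.8,1.57,1.5,0],[0,0,1.8,3.1,.5,0],[0,0,1.8,1.57,1.5,-2])),key=lambda x:x[1])
        if best[1]<.005: print("  psi",psi,"turn sign",sg,"dir",H[:,2].round(2),best[0].round(2))
E
```

```text
19:    s=manip.observe(); Rc=np.array(s['tcp_rot'])
21:rz=lambda a:Ro.from_euler('z',a); ry=lambda a:Ro.from_euler('y',a)
tilt 0 0 z [ 0.  0. -1.] grasp [ 0.08  0.16  2.05 -0.    0.93 -1.76] 0.0
  psi -180 turn sign -1 dir [-0.91 -0.25 -0.34] [-0.15  1.12  0.75 -0.58  2.37  0.99]
  psi -160 turn sign -1 dir [-0.76 -0.55 -0.34] [-0.04  1.02  0.96 -0.76  2.15  0.83]
  psi -140 turn sign -1 dir [-0.53 -0.77 -0.34] [ 0.04  0.89  1.21 -0.92  1.89  0.75]
  psi -120 turn sign -1 dir [-0.23 -0.91 -0.34] [ 0.11  0.74  1.48 -1.08  1.63  0.73]
  psi -60 turn sign -1 dir [ 0.67 -0.66 -0.34] [-0.01  0.28  2.26  4.2   0.84  1.02]
  psi -40 turn sign -1 dir [ 0.86 -0.39 -0.34] [-0.26  0.16  2.43  3.4   0.68  1.43]
  psi -20 turn sign -1 dir [ 0.94 -0.07 -0.34] [-0.57  0.12  2.47  2.44  0.77  1.93]
  psi 0 turn sign -1 dir [ 0.91  0.25 -0.34] [-0.79  0.2   2.37  1.81  1.01  2.16]
  psi 20 turn sign -1 dir [ 0.76  0.55 -0.34] [-0.87  0.34  2.17  1.43  1.24  2.24]
  psi 40 turn sign -1 dir [ 0.53  0.77 -0.34] [-0.85  0.49  1.92  1.16  1.47  2.28]
  psi 60 turn sign -1 dir [ 0.23  0.91 -0.34] [-0.78  0
[... 3688 characters left out ...]
9  0.2   2.37  1.81  1.01 -0.98]
  psi 20 turn sign 1 dir [ 0.76  0.55 -0.34] [-0.87  0.34  2.17  1.43  1.24 -0.9 ]
  psi 40 turn sign 1 dir [ 0.53  0.77 -0.34] [-0.85  0.49  1.92  1.16  1.47 -0.87]
  psi 60 turn sign 1 dir [ 0.23  0.91 -0.34] [-0.78  0.65  1.65  0.96  1.7  -0.86]
  psi 80 turn sign 1 dir [-0.09  0.94 -0.34] [-0.69  0.8   1.37  0.79  1.94 -0.9 ]
  psi 100 turn sign 1 dir [-0.41  0.85 -0.34] [-0.59  0.94  1.11  0.62  2.17 -0.99]
  psi 120 turn sign 1 dir [-0.67  0.66 -0.34] [-0.48  1.07  0.87  0.41  2.37 -1.17]
  psi 140 turn sign 1 dir [-0.86  0.39 -0.34] [-0.37  1.15  0.7   0.1   2.51 -1.47]
  psi 160 turn sign 1 dir [-0.94  0.07 -0.34] [-0.25  1.18  0.65 -0.28  2.51 -1.86]
```

The kinematic model fits. Pointing nearly forward over the tray with the fingers on either side of the fin is reachable, provided the grasp uses the half-turned yaw (tool x away from the robot). Turning there above the jar.

```bash
python3 - <<'E'
from h import *
go((.463,.1567,.2),Rdown(np.pi+.2713-1.45))
E
```

```text
lin cm [-1.19, 0.05, 1.58] turn [-0.389, -0.033, 1.438]
```

```bash
python3 -m pendant '{"linear":[[-1.2,0,1],[-1.2,0,1],[-1.2,0,1],[-1.2,0,1],[-1.2,0,1],[-1.2,0,1],[-1.2,0,1],[-1.2,0,1]],"turn":[[-0.389,-0.033,1.438],[-0.389,-0.033,1.438],[-0.389,-0.033,1.438],[-0.389,-0.033,1.438],[-0.389,-0.033,1.438],[-0.389,-0.033,1.438],[-0.389,-0.033,1.438],[-0.389,-0.033,1.438]],"jaw":[8.5,8.5,8.5,8.5,8.5,8.5,8.5,8.5]}'; python3 - <<'E'
from h import *
go((.463,.1567,.2),Rdown(.2713)); print(np.round(manip.observe()['q'],2))
E
```

```text
time: 14.6
position: [0.4654, 0.155, 0.2067]
tcp_rot: [[-0.371, 0.929, 0.004], [0.929, 0.371, 0.001], [-0.001, 0.004, -1.0]]
ft_force: [-0.3, -0.3, -0.8]
opening: 0.0852
grasp_force: 0.0
lin cm [0.25, -0.16, 0.67] turn [0.004, -0.003, 1.679]
[ 0.08  0.01  1.84  0.    1.28 -0.3 ]
```

```bash
python3 -m pendant '{"linear":[[0.2,-0.2,0.6],[0.2,-0.2,0.6],[0.2,-0.2,0.6],[0.2,-0.2,0.6],[0.2,-0.2,0.6],[0.2,-0.2,0.6],[0.2,-0.2,0.6],[0.2,-0.2,0.6]],"turn":[[0,0,1.679],[0,0,1.679],[0,0,1.679],[0,0,1.679],[0,0,1.679],[0,0,1.679],[0,0,1.679],[0,0,1.679]],"jaw":[8.5,8.5,8.5,8.5,8.5,8.5,8.5,8.5]}';python3 -m pendant '{"linear":[[0,0,0],[0,0,0],[0,0,0]],"turn":[[0,0,0.19],[0,0,0.19],[0,0,0.19]],"jaw":[8.5,8.5,8.5]}'; python3 - <<'E'
from h import *
import cv2
X=np.array([.463,.1567,.067]); go(X+[0,0,-.0187],Rdown(.2713)); print(np.round(manip.observe()['q'],2))
p=(.4576,.1552,.2713)
c=viewer.calibration("wrist"); im=viewer.capture("wrist").copy()
a=.349
for t in (-.047,-.03,0,.03,.0475):
    for r in (-.027,0,.027):
        u=proj(c,w(p,[[t*np.cos(a)-(-np.sin(a))*0,r,.065+t*np.sin(a)]]))[0]; cv2.drawMarker(im,tuple(int(round(k)) for k in u),(255,0,0),0,9,1)
cv2.imwrite("pics/w3.png",im[:,:,::-1])
E
```

```text
time: 15.6
position: [0.4627, 0.1562, 0.2006]
tcp_rot: [[0.9, 0.435, 0.003], [0.435, -0.9, -0.0], [0.002, 0.001, -1.0]]
ft_force: [0.1, -0.4, 0.0]
opening: 0.0846
grasp_force: 0.0
time: 15.98
position: [0.4621, 0.1573, 0.2003]
tcp_rot: [[0.963, 0.269, 0.001], [0.269, -0.963, -0.001], [0.001, 0.001, -1.0]]
ft_force: [0.4, 0.1, 0.4]
opening: 0.0849
grasp_force: 0.0
lin cm [0.05, 0.07, 15.2] turn [0.001, -0.001, 0.001]
[ 0.08  0.01  1.85 -0.    1.27  1.38]
```

View pics/w3.png

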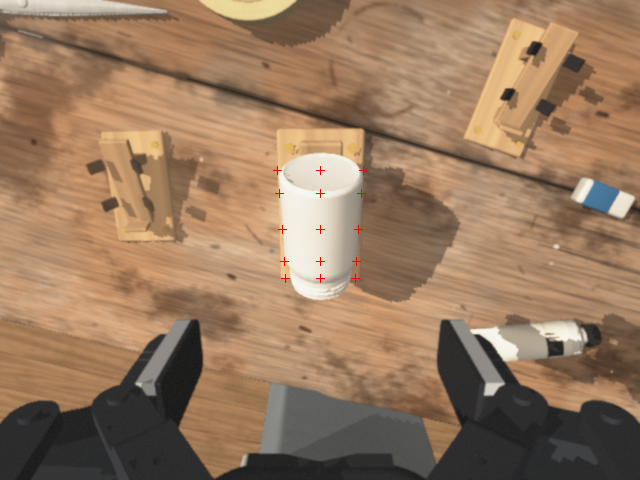

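The jar is laterally dead-centre at column 321. Its bottom ellipse centre (321,174) lies about 4 px, or 3 mm, nearer the robot than predicted, so I'll shift by that. Descend and grip.

```bash
python3 -m pendant '{"linear":[[-0.25,0.07,6],[-0.25,0.07,11],[-0.25,0.07,14],[-0.25,0.07,15.2],[-0.25,0.07,15.2],[-0.25,0.07,15.2],[-0.25,0.07,15.2],[-0.25,0.07,15.2]],"turn":[[0,0,0],[0,0,0],[0,0,0],[0,0,0],[0,0,0],[0,0,0],[0,0,0],[0,0,0]],"jaw":[8.5,8.5,8.5,8.5,8.5,8.5,5,4.5]}';python3 -m pendant '{"linear":[[0,0,0],[0,0,0],[0,0,0],[0,0,0]],"turn":[[0,0,0],[0,0,0],[0,0,0],[0,0,0]],"jaw":[4.5,4.5,4.5,4.5]}'
```

```text
time: 17.02
position: [0.4605, 0.1562, 0.0493]
tcp_rot: [[0.963, 0.269, 0.003], [0.269, -0.963, -0.003], [0.002, 0.003, -1.0]]
ft_force: [-13.2, -6.3, 19.1]
opening: 0.0519
grasp_force: 59.9
time: 17.52
position: [0.4604, 0.1561, 0.0495]
tcp_rot: [[0.963, 0.268, 0.002], [0.268, -0.963, -0.002], [0.002, 0.003, -1.0]]
ft_force: [-1.6, -6.0, 8.0]
opening: 0.0521
grasp_force: 61.6
```

```bash
python3 -m pendant '{"linear":[[0,0,-2],[0,0,-7],[0,0,-13],[0,0,-19],[0,0,-23],[0,0,-23],[0,0,-23]],"turn":[[0,0,0],[0,0,0],[0,0,0],[0,0,0],[0,0,0],[0,0,0],[0,0,0]],"jaw":[4.5,4.5,4.5,4.5,4.5,4.5,4.5]}'; cat >> h.py <<'E'
def hflip(psi):  # tool orientation with the jar mouth-down
    G=Rdown(.2713); return rz(np.radians(psi)).as_matrix()@Ro.from_rotvec(G[:,1]*(np.pi/2-.349)).as_matrix()@G
E
python3 - <<'E'
from h import *
v=np.load("v.npy"); s=manip.observe(); q0=np.array(s['q']);P=np.array(s['position']);R=np.array(s['tcp_rot']); print(q0.round(2))
H=hflip(0); a=R@[0,0,0]; jz=R.T@np.array([-np.cos(.2713)*np.cos(.349),-np.sin(.2713)*np.cos(.349),-np.sin(.349)]); print("jar z flipped",(H@jz).round(2))
def seg(P0,R0,P1,R1,q,n=16):
    rv=Ro.from_matrix(R0.T@R1).as_rotvec(); m=0
    for t in np.linspace(0,1,n+1)[1:]:
        qn,e=ik(P0+(P1-P0)*t,R0@Ro.from_rotvec(rv*t).as_matrix(),v,q); m=max(m,np.abs(qn-q).max()*n/8 if 0 else np.abs(qn-q).max()); q=qn
        if e>.01: print("  bad",t,e)
    print("  end",q.round(2),"maxstep",round(m,2),"angle",np.linalg.norm(rv).round(2)); return q
for psi in (30,45,60,75):
  for A in ([.5,0,.3],[.55,-.1,.3],[.5,-.1,.35]):
    print(psi,A); H1=hflip(psi); A=np.array(A); q=seg(P,R,A,H1,q0)
    B=np.array([.6213,-.0917,.30])+hflip(0)[:,2]*.0187; q=seg(A,H1,B,hflip(0),q)
    q=seg(B,hflip(0),B-[0,0,.15],hflip(0),q)
E
```

```text
time: 18.4
position: [0.4585, 0.1572, 0.277]
tcp_rot: [[0.963, 0.268, -0.001], [0.268, -0.963, -0.001], [-0.001, 0.001, -1.0]]
ft_force: [-0.8, -1.1, -2.4]
opening: 0.0515
grasp_force: 63.6
[ 0.09 -0.06  1.77 -0.    1.44  1.39]
jar z flipped [ 0.  0. -1.]
30 [0.5, 0, 0.3]
  end [-1.01 -0.16  2.29  1.15  1.57 -0.6 ] maxstep 0.15 angle 1.32
  end [-0.79 -0.1   2.26  1.53  0.96 -0.48] maxstep 0.04 angle 0.52
  end [-0.79  0.2   2.37  1.81  1.01 -0.98] maxstep 0.03 angle 0.0
30 [0.55, -0.1, 0.3]
  end [-1.04  0.08  2.06  1.14  1.59 -0.62] maxstep 0.16 angle 1.32
  end [-0.79 -0.1   2.26  1.53  0.96 -0.48] maxstep 0.05 angle 0.52
  end [-0.79  0.2   2.37  1.81  1.01 -0.98] maxstep 0.03 angle 0.0
30 [0.5, -0.1, 0.35]
  end [-1.14 -0.05  2.08  1.09  1.72 -0.56] maxstep 0.15 angle 1.32
  end [-0.79 -0.1   2.26  1.53  0.96 -0.48] maxstep 0.05 angle 0.52
  end [-0.79  0.2   2.37  1.81  1.01 -0.98] maxstep 0.03 angle 0.0
45 [0.5, 0, 0.3]
  end [-0.94  0.03  2.11  1.04  1.71 -0.69] maxstep 0.16 angle 1.43
  end [-0.79 -0.1   2.26  1.53  0.96 -0.48] maxstep 0.06 angle 0.79
  end [-0.79  0.2   2.3
[... 1125 characters left out ...]
1.01 -0.98] maxstep 0.03 angle 0.0
75 [0.5, 0, 0.3]
  end [-0.76  0.33  1.75  0.83  1.98 -0.82] maxstep 0.18 angle 1.73
  end [-0.79 -0.1   2.26  1.53  0.96 -0.48] maxstep 0.1 angle 1.31
  end [-0.79  0.2   2.37  1.81  1.01 -0.98] maxstep 0.03 angle 0.0
75 [0.55, -0.1, 0.3]
  end [-0.82  0.51  1.48  0.82  2.08 -0.79] maxstep 0.19 angle 1.73
  end [-0.79 -0.1   2.26  1.53  0.96 -0.48] maxstep 0.1 angle 1.31
  end [-0.79  0.2   2.37  1.81  1.01 -0.98] maxstep 0.03 angle 0.0
75 [0.5, -0.1, 0.35]
  end [-0.87  0.4   1.55  0.8   2.15 -0.78] maxstep 0.19 angle 1.73
  end [-0.79 -0.1   2.26  1.53  0.96 -0.48] maxstep 0.11 angle 1.31
  end [-0.79  0.2   2.37  1.81  1.01 -0.98] maxstep 0.03 angle 0.0
```

```bash
python3 -c "
from h import *
go((.55,-.1,.32),hflip(30))"
```

```text
lin cm [1.92, 27.24, -4.28] turn [0.32, 1.194, -0.456]
```

```bash
python3 -m pendant '{"linear":[[2,27,-4.3],[2,27,-4.3],[2,27,-4.3],[2,27,-4.3],[2,27,-4.3],[2,27,-4.3],[2,27,-4.3],[2,27,-4.3]],"turn":[[0.04,0.149,-0.057],[0.08,0.299,-0.114],[0.12,0.448,-0.171],[0.16,0.597,-0.228],[0.2,0.746,-0.285],[0.24,0.896,-0.342],[0.28,1.045,-0.399],[0.32,1.194,-0.456]],"jaw":[4.5,4.5,4.5,4.5,4.5,4.5,4.5,4.5]}'; python3 - <<'E'
from h import *
print(np.round(manip.observe()['q'],2)); H=hflip(10)
go((.55,-.1,.32),hflip(30))
go(np.array([.6205,-.0915,.24])+H[:,2]*.0187,H)
E
```

```text
time: 19.4
position: [0.55, -0.0978, 0.3196]
tcp_rot: [[0.236, 0.713, 0.66], [0.239, -0.701, 0.672], [0.942, -0.001, -0.336]]
ft_force: [0.3, 0.2, -1.8]
opening: 0.052
grasp_force: 63.7
[-1.    0.08  1.99  1.16  1.59 -0.55]
lin cm [-0.02, 0.16, -0.16] turn [0.001, -0.006, -0.001]
lin cm [-5.73, 5.19, 9.52] turn [-0.327, -0.006, 0.117]
```

```bash
python3 -m pendant '{"linear":[[-5.7,5.2,4],[-5.7,5.2,9.5],[-5.7,5.2,9.5],[-5.7,5.2,9.5],[-5.7,5.2,9.5],[-5.7,5.2,9.5],[-5.7,5.2,9.5]],"turn":[[-0.1,0,0.035],[-0.2,0,0.07],[-0.327,-0.006,0.117],[-0.327,-0.006,0.117],[-0.327,-0.006,0.117],[-0.327,-0.006,0.117],[-0.327,-0.006,0.117]],"jaw":[4.5,4.5,4.5,4.5,4.5,4.5,4.5]}'; python3 - <<'E'
from h import *
import cv2
H=hflip(10); go(np.array([.6205,-.0915,.24])+H[:,2]*.0187,H)
s=manip.observe(); R=np.array(s['tcp_rot']); hp=np.array(s['position'])-R[:,2]*.0187; print("hold",hp.round(4),np.round(s['q'],2))
for n in ("side","top"):
    im=viewer.capture(n); cv2.imwrite(f"pics/j_{n}.png",im[:,:,::-1]); c=viewer.calibration(n)
    b,m=proj(c,[hp+[0,0,.0415],hp-[0,0,.053]]); print(n,"bottom",b.round(1),"mouth",m.round(1))
    # white rows: near the predicted centre line
    hsv=cv2.cvtColor(im,cv2.COLOR_RGB2HSV); W=((hsv[...,1]<45)&(hsv[...,2]>110)).astype(np.uint8)
    x0=int(b[0]);  y0=int(min(b[1],m[1]))-18
    for r in range(y0,y0+95 if n=="side" else y0+60,5):
        xs=np.where(W[r,max(0,x0-35):x0+35])[0]; print(r,(xs.min()+x0-35,xs.max()+x0-35,len(xs)) if len(xs) else None,end="; ")
    print()
E
```

```text
time: 20.27
position: [0.6372, -0.0854, 0.236]
tcp_rot: [[0.31, 0.432, 0.847], [0.153, -0.902, 0.404], [0.939, 0.005, -0.345]]
ft_force: [0.6, 0.1, -1.0]
opening: 0.0518
grasp_force: 64.3
lin cm [-0.23, -0.17, 0.07] turn [0.001, 0.004, 0.005]
hold [ 0.6214 -0.0929  0.2425] [-0.81  0.17  2.11  1.49  1.11 -0.64]
side bottom [363.4 165.4] mouth [361.5 203.5]
147 (np.int64(388), np.int64(397), 10); 152 (np.int64(395), np.int64(397), 3); 157 None; 162 (np.int64(354), np.int64(372), 19); 167 (np.int64(352), np.int64(375), 24); 172 (np.int64(352), np.int64(375), 24); 177 (np.int64(351), np.int64(374), 24); 182 None; 187 (np.int64(364), np.int64(365), 2); 192 (np.int64(395), np.int64(396), 2); 197 (np.int64(353), np.int64(363), 11); 202 (np.int64(352), np.int64(392), 24); 207 (np.int64(358), np.int64(396), 14); 212 (np.int64(395), np.int64(397), 3); 217 (np.int64(356), np.int64(397), 9); 222 (np.int64(356), np.int64(397), 9); 227 (np.int64(356), np.int64(397), 11); 232 (np.int64(351), np.int64(396), 27); 237 (np.int64(340), np.int64(396), 55); 
top bottom [338.1 194.1] mouth [335.9 206.6]
176 (np.int64(306), np.int64(335), 13); 181 (np.int64(319), np.int64(355), 37); 186 (np.int64(304), np.int64(350), 33); 191 (np.int64(304), np.int64(353), 44); 196 (np.int64(303), np.int64(356), 40); 201 (np.int64(316), np.int64(352), 37); 206 (np.int64(319), np.int64(352), 34); 211 (np.int64(316), np.int64(351), 32); 216 (np.int64(316), np.int64(350), 27); 221 (np.int64(315), np.int64(350), 19); 226 (np.int64(314), np.int64(315), 2); 231 (np.int64(313), np.int64(332), 13);
```

The jar's side silhouette is centred at column 363.5 against 363.4 predicted, and it is upright. The peg sits at column 360 below it, as expected. Lowering in stages.

```bash
python3 - <<'E'
from h import *
H=hflip(10)
c=viewer.calibration("side"); print(proj(c,[[.6169,-.0913,.166],[.620,-.0918,.095]]).round(1).tolist())
for z in (.2,.156): go(np.array([.619,-.0917,z])+H[:,2]*.0187,H)
E
```

```text
[[358.9, 212.6], [359.0, 238.3]]
lin cm [-4.02, -0.19, 1.3] turn [0.0, 0.004, 0.004]
lin cm [-8.15, -0.2, 2.82] turn [0.0, 0.004, 0.004]
```

The peg-top prediction (358.9,212.6) matches the observed (359,212.6).

```bash
python3 -m pendant '{"linear":[[0,-0.2,0.2],[-1.3,-0.2,0.4],[-2.7,-0.2,0.85],[-4,-0.2,1.3],[-4,-0.2,1.3],[-4,-0.2,1.3]],"turn":[[0,0,0],[0,0.004,0.004],[0,0.004,0.004],[0,0.004,0.004],[0,0.004,0.004],[0,0.004,0.004]],"jaw":[4.5,4.5,4.5,4.5,4.5,4.5]}'; python3 - <<'E'
from h import *
H=hflip(10)
for z in (.2,.156): go(np.array([.619,-.0917,z])+H[:,2]*.0187,H)
E
```

```text
time: 21.12
position: [0.6349, -0.0831, 0.1939]
tcp_rot: [[0.308, 0.431, 0.848], [0.147, -0.902, 0.406], [0.94, -0.0, -0.341]]
ft_force: [-0.5, 0.5, -1.0]
opening: 0.0522
grasp_force: 64.3
lin cm [-0.04, 0.09, -0.03] turn [-0.0, -0.001, -0.0]
lin cm [-4.18, 0.09, 1.47] turn [-0.0, -0.001, -0.0]
```

```bash
python3 -m pendant '{"linear":[[-1,0.1,0.35],[-2.1,0.1,0.73],[-3.2,0.1,1.12],[-4.1,0.1,1.45],[-4.1,0.1,1.45],[-4.1,0.1,1.45]],"turn":[[0,0,0],[0,0,0],[0,0,0],[0,0,0],[0,0,0],[0,0,0]],"jaw":[4.5,4.5,4.5,4.5,4.5,4.5]}'; python3 - <<'E'
from h import *
H=hflip(10)
for z in (.156,.15): go(np.array([.619,-.0917,z])+H[:,2]*.0187,H)
E
```

```text
time: 21.88
position: [0.6349, -0.0842, 0.15]
tcp_rot: [[0.308, 0.431, 0.848], [0.147, -0.902, 0.406], [0.94, -0.001, -0.342]]
ft_force: [-0.3, -0.8, -1.5]
opening: 0.0518
grasp_force: 64.3
lin cm [-0.04, -0.01, 0.02] turn [-0.0, -0.0, -0.001]
lin cm [-0.6, -0.01, 0.22] turn [-0.0, -0.0, -0.001]
```

```bash
for i in 1 2; do :; done; python3 -m pendant '{"linear":[[-0.19,0,0.07],[-0.38,0,0.14],[-0.47,0,0.17],[-0.47,0,0.17]],"turn":[[0,0,0],[0,0,0],[0,0,0],[0,0,0]],"jaw":[4.5,4.5,4.5,4.5]}'; python3 -m pendant '{"linear":[[-0.09,0,0.03],[-0.19,0,0.07],[-0.19,0,0.07],[-0.19,0,0.07]],"turn":[[0,0,0],[0,0,0],[0,0,0],[0,0,0]],"jaw":[4.5,4.5,4.5,4.5]}'
```

```text
time: 22.38
position: [0.6347, -0.0841, 0.1449]
tcp_rot: [[0.309, 0.431, 0.848], [0.147, -0.902, 0.406], [0.94, -0.001, -0.342]]
ft_force: [-0.4, -0.0, -1.3]
opening: 0.0519
grasp_force: 64.3
time: 22.88
position: [0.6348, -0.0841, 0.1429]
tcp_rot: [[0.309, 0.431, 0.848], [0.147, -0.902, 0.406], [0.94, -0.001, -0.342]]
ft_force: [-0.2, -0.0, -0.9]
opening: 0.0517
grasp_force: 64.3
```

```bash
python3 -m pendant '{"linear":[[-0.09,0,0.03],[-0.19,0,0.07],[-0.19,0,0.07],[-0.19,0,0.07]],"turn":[[0,0,0],[0,0,0],[0,0,0],[0,0,0]],"jaw":[4.5,4.5,4.5,4.5]}'; python3 -m pendant '{"linear":[[-0.09,0,0.03],[-0.14,0,0.05],[-0.14,0,0.05],[-0.14,0,0.05]],"turn":[[0,0,0],[0,0,0],[0,0,0],[0,0,0]],"jaw":[4.5,4.5,4.5,4.5]}'
```

```text
time: 23.38
position: [0.6348, -0.0841, 0.1409]
tcp_rot: [[0.309, 0.431, 0.848], [0.147, -0.902, 0.406], [0.94, -0.001, -0.342]]
ft_force: [0.4, -0.3, -0.7]
opening: 0.0514
grasp_force: 64.3
time: 23.88
position: [0.6349, -0.0842, 0.1398]
tcp_rot: [[0.308, 0.431, 0.848], [0.147, -0.902, 0.406], [0.94, -0.0, -0.341]]
ft_force: [-1.7, -0.1, 2.7]
opening: 0.0519
grasp_force: 64.5
```

The rim has landed (force up about 4 N). Releasing and backing off along the tool axis.

```bash
python3 -m pendant '{"linear":[[0,0,0],[0,0,0],[0,0,0],[0,0,0],[0,0,0],[0,0,0]],"turn":[[0,0,0],[0,0,0],[0,0,0],[0,0,0],[0,0,0],[0,0,0]],"jaw":[5.5,6.5,7.5,8.5,8.5,8.5]}'; python3 -m pendant '{"linear":[[0,0,-1],[0,0,-3],[0,0,-5],[0,0,-8],[0,0,-11],[0,0,-13],[0,0,-13],[0,0,-13]],"turn":[[0,0,0],[0,0,0],[0,0,0],[0,0,0],[0,0,0],[0,0,0],[0,0,0],[0,0,0]],"jaw":[8.5,8.5,8.5,8.5,8.5,8.5,8.5,8.5]}'; python3 - <<'E'
from h import *
import cv2
for n in ("side","top"):
    im=viewer.capture(n); c=viewer.calibration(n); hp=np.array([.6195,-.0917,0])
    b,m=proj(c,[hp+[0,0,.190],hp+[0,0,.0955]]); print(n,"bottom",b.round(1),"mouth",m.round(1))
    hsv=cv2.cvtColor(im,cv2.COLOR_RGB2HSV); W=((hsv[...,1]<45)&(hsv[...,2]>110)).astype(np.uint8)
    x0=int(b[0]); y0=int(min(b[1],m[1]))-18
    for r in range(y0,y0+80,5):
        xs=np.where(W[r,x0-30:x0+25])[0]; print(r,(int(xs.min())+x0-30,int(xs.max())+x0-30,len(xs)) if len(xs) else None,end="; ")
    print()
E
```

```text
time: 24.62
position: [0.6348, -0.0841, 0.1394]
tcp_rot: [[0.309, 0.431, 0.848], [0.147, -0.902, 0.406], [0.94, -0.001, -0.342]]
ft_force: [0.5, 0.5, 1.1]
opening: 0.085
grasp_force: 0.0
time: 25.62
position: [0.5246, -0.1369, 0.1838]
tcp_rot: [[0.309, 0.431, 0.848], [0.147, -0.902, 0.405], [0.94, -0.0, -0.342]]
ft_force: [-0.6, -0.6, 0.3]
opening: 0.085
grasp_force: 0.0
side bottom [360.5 203.3] mouth [358.8 238.2]
185 None; 190 None; 195 None; 200 (351, 369, 19); 205 (349, 371, 23); 210 (349, 371, 23); 215 (349, 371, 23); 220 (348, 370, 23); 225 (348, 367, 20); 230 (349, 374, 26); 235 (350, 374, 24); 240 (349, 384, 35); 245 (345, 383, 37); 250 (347, 360, 14); 255 None; 260 None; 
top bottom [335.2 207.5] mouth [333.4 218. ]
189 (308, 354, 33); 194 (307, 354, 43); 199 (317, 359, 40); 204 (317, 352, 36); 209 (317, 351, 35); 214 (316, 350, 35); 219 (315, 350, 36); 224 (314, 349, 36); 229 (314, 356, 36); 234 (318, 348, 31); 239 None; 244 None; 249 None; 254 None; 259 None; 264 (311, 332, 11);
```

The jar stands where predicted: centre column 360 against 360.5, with the top edge at about row 198. The gripper is 12 cm clear, so I'm handing in.

```bash
python3 -m pendant '{"linear":[[0,0,-2],[0,0,-3],[0,0,-3],[0,0,-3]],"turn":[[0,0,0],[0,0,0],[0,0,0],[0,0,0]],"jaw":[8.5,8.5,8.5,8.5]}'; python3 -c "
from plant import manip
print(manip.close_job())"
```

```text
time: 26.22
position: [0.4993, -0.1488, 0.194]
tcp_rot: [[0.309, 0.431, 0.848], [0.147, -0.902, 0.406], [0.94, -0.001, -0.342]]
ft_force: [0.6, -0.5, -0.4]
opening: 0.085
grasp_force: 0.0
the job is handed in; nothing more can be done
None
```

I handed the job in at 26.2 s with the bracket hooked and pressed home and the jar released mouth-down over its peg with the gripper clear; my measurements agree with that, but the hand-in returned no verdict.

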